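# Load the orbital shaker and lock its clamp bar

## Task

Finish loading the orbital shaker: put the petri dish that lies on the bench just right of the shaker (not the one far back by the roll of tape) squarely on top of the two that already stand on the shaker's platform; slide the clamp bar along its rails until the whole pile is held snugly between it and the fixed bar; and turn the bar's T-shaped clamp knob clockwise until it is tight. Leave the pile upright and the other things on the bench where they are.

Things in the scene. Friction and masses are not known exactly. Their poses are not given: they have to be found in the camera images.
- shaker: orbital shaker, fixed: white housing 200 x 240 mm, aluminium platform 222 x 260 mm with a grey mat whose top is 86 mm above the bench. Origin under its centre on the bench. Its y axis runs along the two steel rails (at x = -98 and +98 mm, tops 102 mm high), from the clamp bar to the fixed bar; -x is its front, with a small round speed dial (not used) low on the housing
- fixed_face (a point): middle of the rubber face of the fixed bar, at mat height; the face looks along -y of the shaker. The bar is 10 mm thick, 172 mm long along x, its top 39 mm above the mat. Axes as the shaker's
- bar_face (a point): middle of the rubber face of the sliding clamp bar, at mat height, moves with the bar; the face looks along +y of the shaker. Same bar size. Axes as the shaker's. The pile is snug when this face stands 60 mm from fixed_face
- clamp_bar (a joint): travel of the clamp bar along +y of the shaker, towards the fixed bar, 0 to 0.145 m; slides with about 2 N while the knob is loose. It can be pushed by its knob
- clamp_knob (a joint): turn of the clamp knob, 0 (loose) to 1.4 rad (end stop), growing clockwise as seen from the knob's top. Its quick-acting screw bites on the rail's bevelled edge from about 0.7 rad and is tight above 1.1 rad; turning it takes about 0.2 N m
- knob_grip (a point): centre of the clamp knob's grey T grip, at the front end of the clamp bar. The grip is 44 mm long (x axis of this point), 12 mm thick (y) and 25 mm tall (z, 14 mm below this point to 11 mm above); below it a round collar, 22 mm across. z is the knob's axis, out of its top: it leans 35 degrees from vertical towards the shaker's front. The point turns with the knob
- dish_low: closed clear petri dish, a flat disc 60 mm in diameter and 15 mm high; origin at the centre of its underside; the lower one of the pile on the platform
- dish_mid: closed clear petri dish, a flat disc 60 mm in diameter and 15 mm high; origin at the centre of its underside; stands on dish_low
- dish_last: closed clear petri dish, a flat disc 60 mm in diameter and 15 mm high; origin at the centre of its underside; lies on the bench just right of the shaker, to be put on top of dish_mid
- beaker: glass beaker, 52 mm in diameter, 67 mm high, on the bench to the right; bystander; origin at the centre of its underside
- sample_jar: sample jar 50 mm in diameter, 57 mm high, bystander; origin at the centre of its underside
- tweezers: steel tweezers 126 mm long, lying on the bench, bystander; origin under the middle
- marker: marker pen 135 mm long, lying on the bench, bystander; origin under the middle
Things that resemble listed ones, but are neither listed nor needed, are in the scene too. What is shaped like the dish_last but turquoise is not meant. Leave any orange look-alike of the dish_mid alone.

How it is judged (in metres and radians):
At the end, for the whole second after the job is handed in: The clamp knob is past 1.05 rad, the bar at rest. All dishes lie flat and still in one pile on the mat, dish_last on dish_mid on dish_low, each centred on the one below within 7 mm; each dish is within 3 mm of touching the fixed bar and within 3 mm of touching the clamp bar (value of joint clamp_knob above 1.05 rad and velocity of joint clamp_bar below 0.005 m/s and z of dish_low in the frame of fixed_face below 0.004 m and x of dish_low in the frame of fixed_face between -0.05 and 0.05 m and y of each of dish_low, dish_mid, dish_last in the frame of fixed_face above -0.033 m and y of each of dish_low, dish_mid, dish_last in the frame of bar_face below 0.033 m and angle between each of dish_low, dish_mid, dish_last's own z axis and vertical below 0.06 rad and linear speed of each of dish_low, dish_mid, dish_last below 0.02 m/s and z of dish_mid in the frame of dish_low between 0.012 and 0.018 m and horizontal distance between dish_mid and dish_low below 0.007 m and z of dish_last in the frame of dish_mid between 0.012 and 0.018 m and horizontal distance between dish_last and dish_mid below 0.007 m).
It fails at once if a dish is tipped over (angle between any of dish_low, dish_mid, dish_last's own z axis and vertical above 0.6 rad).
It fails at once if a bystander is moved by more than 30 mm (distance of any of beaker, sample_jar, tweezers, marker from where it was at the start of the episode above 0.03 m).
It also fails if it takes over 51 s, if anything falls off the work surface, if the arm or the gripper's body presses on something with over 40 N, if the wrist force passes 120 N, or if a joint passes its speed limit or range.

## Robot

A 7-joint arm with a two-finger parallel gripper is mounted at the origin on a cart in front of the work surface, level with it; the furniture and walls round the work are solid. World frame = base frame: x ahead of the robot, y to its left, z up, the work surface at z = 0. Lengths are in mm, angles in degrees, forces in N, time in s.
With the tool pointing down it reaches from about 400 to 850 mm from the base axis. Payload 4.5 kg.
Tool frame: the origin (TCP) lies at the very end of the fingers, on their centre line; the grasp point (between the pads) lies 19 mm behind it (robot.grasp_offset is the distance from the TCP to the grasp point, in mm); z points along the fingers, y is the line along which they close (so a half turn about z gives the same grasp; the last joint's range is limited). The gripper opens to 88 mm and grips with 3 to 60 N. Pads are 18 mm wide; open, the fingers measure 123 mm over their backs; the gripper's body (75 mm by 187 mm) begins 45 mm behind the grasp point.
Start: joints at [69.202, 39.483, -11.15, 89.685, 9.013, 51.709, -12.324], TCP at [241.573, -576.451, 238.743] pointing down, gripper open.
Joint ranges: [-172.22, 172.22], [-26.19, 119.32], [-84.43, 86.54], [7.71, 146.69], [-57.33, 237.33], [2.42, 119.75], [-152.13, 152.13]. Speed limits (degrees/s): [147.25, 147.25, 180, 180, 180, 180, 180].

## Interface

Orientations are given as a 3x3 rotation matrix whose columns are the frame's x, y, z axes.
In Python, from workcell import robot, viewer, order gives the robot as it stands.
- The arm moves only by the tool servo_tool, never from a script. Its argument "steps" is a list that holds one entry, the list of rows, each a list of 7 numbers: the shift along the tool's x, y, z in m, then the turn, a rotation vector about the tool's x, y, z in degrees, then the opening, from 0 (shut) to 1 (fully open). A call has 1 to 20 rows; each row shifts and turns the commanded pose from where the row before left it, along the tool's axes as they then stand; what a row does not reach is not made up. A row lasts 1/10 s, in which the tool goes at most 50 mm and 8.59 degrees, less where a joint would pass 70% of its speed; a pose out of reach is approached as far as the arm can. A call is refused whole if a number of a shift passes 0.05 or a number of a turn 8.59, either way. A call with a gripper value outside its range is refused whole. The fingers move at their own pace and stop on an object; the grip force is fixed at half the most. Time passes only in rows, so rows that do not move let the fingers close. It gives the time, the measured TCP pose, the force, the opening and the grip force at its end, in the units of the state.
- robot.observe(): the state, without advancing time (a new reading comes with each control period).
- viewer.snapshot(name): name is "scene" or "top" or "wrist"; returns the picture (480x640x3 uint8, red, green, blue); there is no depth.
- viewer.camera_model(name): a dict with "camera_matrix" (3x3 intrinsics, pixels), "k1" (the pictures are not rectified: a ray, as slopes to the right and down, at radius r is drawn at 1 + k1 r^2 times it, then the intrinsics apply), "rvec" (rotation vector, rad) and "tvec" (3), from world to camera coordinates, as OpenCV has them. Camera axes: x right, y down, z forward; pixel columns grow to the right and rows downward; lengths in mm; the calibration is good to about 2 mm. A picture is of the moment at which its call begins: read the wrist's pose just before it. camera_model takes no time and is no camera call; for the wrist camera it gives the pose at the moment of the call.
- order.close_job(): hands the job in; it is judged then, once.
The state is a dict: "t": time; "q": joint angles; "joint_velocities": joint speeds; "tau": joint torques, N m; "eef_pos": TCP position; "ee_rot": TCP orientation; "ft_force": force on the tool from outside, world axes, zero at the start; "wrist_torque": the same for the moment, N m; "grip_width": finger opening in mm; "finger_force": force on a finger pad.
Only numpy, scipy, OpenCV 4.12 (cv2) and the standard library are available. Lean on these libraries where they do the work, as an engineer would, in place of code of your own. Each camera call takes 0.05 s, during which the arm holds its last target. There are 200 camera calls.

## Working session

There is one attempt and no reset: what is moved stays moved. The work goes in short steps, Python scripts to look and compute and a tool call to move; the robot and the scene stay as the last step left them, time stands still between calls to the robot, and variables do not carry over. Pictures are saved under pics/ and viewed, at most 10 in all, crops included, and the job is handed in when it is done.

Besides the shell and the picture viewer there is one more tool, called after "Call:" in YAML: its name, and indented under it one key for each argument. servo_tool: Moves the arm, as the interface text tells. Its arguments: {"type":"object","properties":{"steps":{"type":"array","items":{"type":"array","items":{"type":"array","items":{"type":"number"}}}}},"required":["steps"]}

```bash
mkdir -p pics
cat > h.py <<'E'
import numpy as np, cv2
from workcell import robot, viewer, order
def snap(n,f):
    im=viewer.snapshot(n); cv2.imwrite('pics/'+f,im[:,:,::-1]); return im
def cam(n):
    m=viewer.camera_model(n); R=cv2.Rodrigues(np.array(m['rvec'],float))[0]
    return np.array(m['camera_matrix'],float),m['k1'],R,np.array(m['tvec'],float).ravel()
def ray(n,u,v,c=None):
    K,k1,R,t=c or cam(n)
    d=cv2.undistortPoints(np.array([[[u,v]]],float),K,np.array([k1,0,0,0.]))[0,0]
    return -R.T@t, R.T@np.array([d[0],d[1],1])
def onz(n,u,v,z,c=None):
    o,d=ray(n,u,v,c); return o+d*(z-o[2])/d[2]
def proj(n,P,c=None):
    K,k1,R,t=c or cam(n)
    return cv2.projectPoints(np.array(P,float).reshape(-1,1,3),cv2.Rodrigues(R)[0],t,K,np.array([k1,0,0,0.]))[0][:,0]
E
python3 - <<'E'
from h import *
snap('scene','s0.png');snap('top','t0.png')
for n in('scene','top'):
    K,k,R,t=cam(n);print(n,K[0,0],k,-R.T@t)
print(robot.observe())
E
```

```text
scene 471.287390483608 0.023215961301348172 [  67.4122172  -937.77140098  517.5303593 ]
top 624.4434515909682 -0.047230682989346524 [ 236.28096054 -187.64439332 1740.87168283]
{'t': 0.1, 'q': array([ 69.20201809,  39.52759601, -11.14497944,  89.73700054,
         9.0130817 ,  51.71043431, -12.32410533]), 'joint_velocities': array([ 0.00782833, -0.12507734,  0.01974091, -0.12276083, -0.0367209 ,
       -0.04629835,  0.07565395]), 'tau': array([-2.96604820e-03, -5.28499174e+01, -1.27132941e+00, -1.53835684e+01,
       -5.25315839e-02,  1.99581518e-03,  7.49242554e-05]), 'eef_pos': array([ 241.28032244, -575.94714524,  238.00756356]), 'ee_rot': array([[ 9.22274761e-01,  3.86534227e-01, -7.46139060e-04],
       [ 3.86534925e-01, -9.22273638e-01,  1.44499567e-03],
       [-1.29604099e-04, -1.62109185e-03, -9.99998678e-01]]), 'ft_force': array([0.12850003, 0.43957699, 0.54131143]), 'wrist_torque': array([-0.03032125,  0.0197853 , -0.06607868]), 'finger_force': 0.0, 'grip_width': 88.53345143147877}
```

View pics/s0.png

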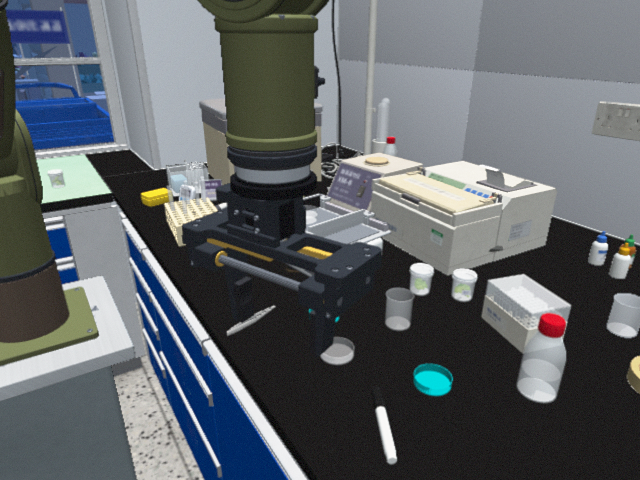

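View pics/t0.png

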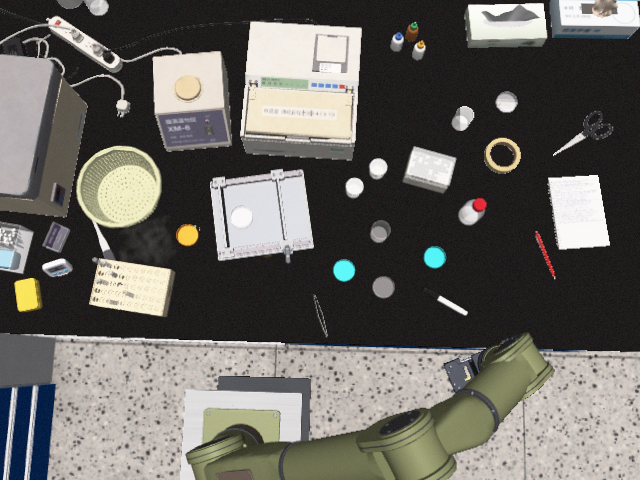

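Top view: the shaker is at (262,215), with the fixed bar at left x≈224, the clamp bar at x≈283 and the knob at (288,256). The pile is at (241,217). Dish candidates are clear (383,287), turquoise (344,270) and (434,257), and clear (506,101) by the tape. (383,287) fits: it's clear and near the shaker. (380,231) is the beaker. I'll confirm this in a crop.

Run:
```python
import cv2,numpy as np
im=cv2.imread('pics/t0.png')
a=cv2.resize(im[165:315,205:405],None,fx=4,fy=4,interpolation=cv2.INTER_CUBIC)
cv2.imwrite('pics/c0.png',a)
```

```text
(no output)
```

View pics/c0.png

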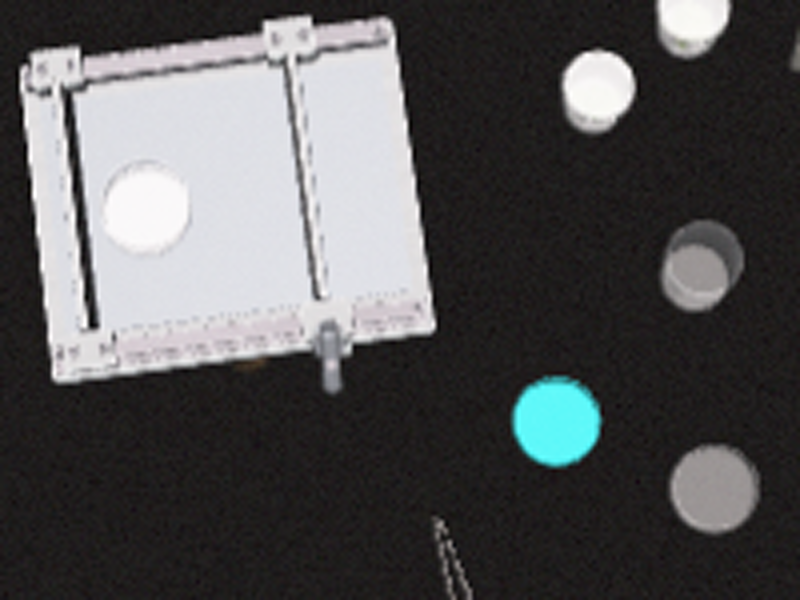

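The crop confirms a clear, grey dish_last at crop (714,488), i.e. px (383.5,287), with the turquoise dish to its left and the beaker above it. Next I'll measure.

Run:
```python
from h import *
from scipy.optimize import least_squares
im=cv2.imread('pics/t0.png'); g=cv2.cvtColor(im,cv2.COLOR_BGR2GRAY)
def blob(x0,x1,y0,y1,th):
    m=(g[y0:y1,x0:x1]>th).astype(np.uint8)
    n,l,s,c=cv2.connectedComponentsWithStats(m); i=1+np.argmax(s[1:,4]); return c[i]+[x0,y0],s[i]
c=cam('top')
d,s=blob(365,402,270,305,80); print('dish',d,s, onz('top',*d,10,c))
p,s=blob(229,254,203,232,240); print('pile',p,s, onz('top',*p,113,c))
cc=np.array([[22,68],[390,18],[435,330],[55,380]],float)/4+[205,165]-.4
# corners in shaker: TL=(+x,+y) TR=(+x,-y) BR=(-x,-y) BL
L=np.array([[111,130],[111,-130],[-111,-130],[-111,130]])
def P(v,pts,z):
    a=v[2];R=np.array([[np.cos(a),-np.sin(a)],[np.sin(a),np.cos(a)]]);return np.c_[pts@R.T+v[:2],np.full(len(pts),z)]
r=least_squares(lambda v:(proj('top',P(v,L,84),c)-cc).ravel(),[500,-50,0]);print(r.x,np.degrees(r.x[2]),r.fun)
a=r.x[2];R2=np.array([[np.cos(a),-np.sin(a)],[np.sin(a),np.cos(a)]])
sh=lambda w:(R2.T@(w[:2]-r.x[:2]))
print('pile sh',sh(onz('top',*p,113,c)),'dish sh',sh(onz('top',*d,10,c)))
for q in [(325,335),(331,357),(332,390),(68,200),(78,200),(300,170),(313,180)]:
    u=np.array(q)/4+[205,165]-.4; print(q,sh(onz('top',*u,125,c)).round(1),onz('top',*u,125,c).round(1))
```

```text
dish [383.09259259 286.94444444] [  7   6  23  22 378] [ 445.58782398 -377.65471659   10.        ]
pile [241.2247557  216.88925081] [  2   5  21  19 307] [610.19713485  14.84761143 113.        ]
[ 6.27021175e+02 -3.49047789e+01  1.66530025e-01] 9.541467583966845 [-0.84816144 -0.40133571  0.77393114 -0.2335014   0.48614948  0.04754512
 -0.41005187  0.51903402]
pile sh [-8.34426953 51.85288646] dish sh [-235.73808582 -307.93365448]
(325, 335) [-111.6  -55.6] [ 526.2 -108.2  125. ]
(331, 357) [-126.7  -57.6] [ 511.7 -112.7  125. ]
(332, 390) [-148.5  -55.4] [ 489.8 -114.2  125. ]
(68, 200) [  2.  101.8] [612.1  65.8 125. ]
(78, 200) [ 1.1 95.2] [612.3  59.2 125. ]
(300, 170) [  1.4 -53.4] [637.2 -87.4 125. ]
(313, 180) [ -6.6 -61.1] [630.6 -96.3 125. ]
```

Call:
servo_tool:
  steps:
    - [[0.038, -0.015, 0.012, 0, 0, 0, 1], [0.038, -0.015, 0.012, 0, 0, 0, 1], [0.038, -0.015, 0.012, 0, 0, 0, 1], [0.038, -0.015, 0.012, 0, 0, 0, 1], [0.038, -0.015, 0.012, 0, 0, 0, 1], [0.038, -0.015, 0.012, 0, 0, 0, 1], [0.037, -0.014, 0.012, 0, 0, 0, 1], [0, 0, 0, 0, 0, -7.7, 1], [0, 0, 0, 0, 0, -7.7, 1], [0, 0, 0, 0, 0, -7.7, 1], [0, 0, 0, 0, 0, -7.7, 1], [0, 0, 0, 0, 0, -7.7, 1], [0, 0, 0, 0, 0, -7.7, 1], [0, 0, 0, 0, 0, -7.7, 1], [0, 0, 0, 0, 0, -7.7, 1], [0, 0, 0, 0, 0, -7.7, 1], [0, 0, 0, 0, 0, -7.5, 1]]

```text
t: 1.8
eef_pos: [445.4, -378.1, 154.4]
ee_rot: [[-0.171, 0.985, -0.001], [0.985, 0.171, 0.0], [0.0, -0.001, -1.0]]
ft_force: [0.7, 0.0, -0.1]
grip_width: 88.0
finger_force: 0.0
```

Run:
```python
from h import *
s=robot.observe();print(s['t'],s['q'],s['eef_pos'],s['ee_rot'].round(3))
c=cam('wrist');snap('wrist','w1.png');print(proj('wrist',[[445.6,-377.7,15],[445.6,-377.7,0]],c),-c[2].T@c[3])
np.save('w1.npy',np.array(c,object),allow_pickle=True)
```

```text
1.8 [ 52.48442481  45.09856027 -29.29177008 100.8002745   30.94507622
  42.38883685  16.82325275] [ 445.43416389 -378.07462791  154.38046658] [[-0.171  0.985 -0.001]
 [ 0.985  0.171  0.   ]
 [ 0.    -0.001 -1.   ]]
[[323.34258588 225.87341173]
 [323.32928026 221.21847054]] [ 432.31754471 -302.35889934  300.87871063]
```

View pics/w1.png

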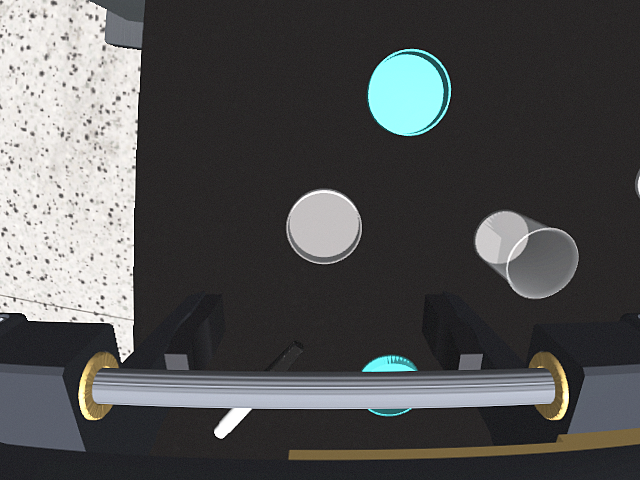

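The dish is at (324,227), which matches the prediction. Now descend and grip.

Call:
servo_tool:
  steps:
    - [[0, 0, 0.04, 0, 0, 0, 1], [0, 0, 0.04, 0, 0, 0, 1], [0, 0, 0.04, 0, 0, 0, 1], [0, 0, 0.02, 0, 0, 0, 1], [0, 0, 0.011, 0, 0, 0, 1], [0, 0, 0, 0, 0, 0, 1], [0, 0, 0, 0, 0, 0, 0], [0, 0, 0, 0, 0, 0, 0], [0, 0, 0, 0, 0, 0, 0], [0, 0, 0, 0, 0, 0, 0], [0, 0, 0, 0, 0, 0, 0]]

```text
t: 2.95
eef_pos: [446.2, -378.5, 4.5]
ee_rot: [[-0.165, 0.986, 0.001], [0.986, 0.165, -0.001], [-0.001, 0.001, -1.0]]
ft_force: [-1.0, -0.4, 6.1]
grip_width: 58.5
finger_force: 30.0
```

Call:
servo_tool:
  steps:
    - [[0, 0, -0.03, 0, 0, 0, 0], [0, 0, -0.04, 0, 0, 0, 0], [0, 0, -0.04, 0, 0, 0, 0], [0.01, 0.005, -0.04, 0, 0, 0, 0], [0.025, 0.015, -0.04, 0, 0, 0, 0], [0.035, 0.022, -0.02, 0, 0, 0, 0], [0.035, 0.022, 0, 0, 0, 0, 0], [0.035, 0.022, 0, 0, 0, 0, 0], [0.035, 0.022, 0, 0, 0, 0, 0], [0.035, 0.022, 0, 0, 0, 0, 0], [0.035, 0.022, 0, 0, 0, 0, 0], [0.035, 0.022, 0, 0, 0, 0, 0], [0.035, 0.022, 0, 0, 0, 0, 0], [0.035, 0.022, 0, 0, 0, 0, 0], [0.025, 0.015, 0, 0, 0, 0, 0], [0.015, 0.008, 0, 0, 0, 0, 0], [0, 0, 0, 0, 0, 0, 0], [0, 0, 0, 0, 0, 0, 0]]

```text
t: 4.75
eef_pos: [618.3, 44.5, 213.4]
ee_rot: [[-0.164, 0.986, -0.001], [0.986, 0.164, -0.002], [-0.002, -0.001, -1.0]]
ft_force: [-0.9, 0.8, -0.1]
grip_width: 58.5
finger_force: 30.0
```

Run:
```python
from h import *
s=robot.observe();print(s['t'],s['q'],s['eef_pos'],s['ee_rot'].round(3),s['grip_width'])
c=cam('wrist');snap('wrist','w2.png');print(proj('wrist',[[610.2,14.8,116],[610.2,14.8,86]],c))
np.savez('w2.npz',K=c[0],k=c[1],R=c[2],t=c[3])
```

```text
4.75 [  7.30648019  42.80948459 -28.81405735  91.52967931  24.63013639
  52.18151467 -20.93677134] [618.29103216  44.46220778 213.37094841] [[-0.164  0.986 -0.001]
 [ 0.986  0.164 -0.002]
 [-0.002 -0.001 -1.   ]] 58.49129328250941
[[305.09370957 279.26086962]
 [306.86922043 264.12435103]]
```

View pics/w2.png

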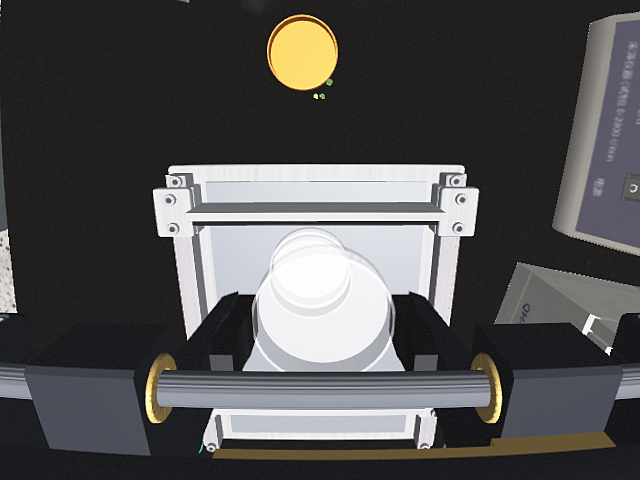

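The wrist view shows the pile at about (310,265), partly behind the held dish at (323,310), and the bars parallel to the image rows. I'll enlarge it.

Run:
```python
import cv2,numpy as np
im=cv2.imread('pics/w2.png')[155:375,240:410]
g=cv2.cvtColor(im,cv2.COLOR_BGR2GRAY)
g=cv2.createCLAHE(4,(6,6)).apply(g)
cv2.imwrite('pics/c2.png',cv2.resize(g,None,fx=2.7,fy=2.7,interpolation=cv2.INTER_CUBIC))
```

```text
(no output)
```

View pics/c2.png

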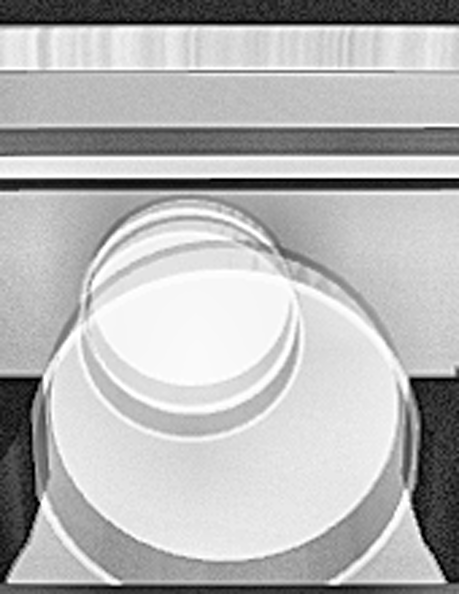

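Run:
```python
from h import *
z=np.load('w2.npz');c=(z['K'],float(z['k']),z['R'],z['t'])
print(z['K'][0],z['k'])
f=lambda q:np.array(q)/2.7+[240,155]-.3
for Z in(116,113,104,101):
    L,Rr,B=[onz('wrist',*f(q),Z,c)[:2] for q in[(79,328),(302,325),(190,440)]]
    x=np.array([.986,.164]);y=np.array([-.164,.986])
    print(Z,'dia',np.linalg.norm(L-Rr),'ctr',(L+Rr)/2,'fromB',B+30*y, 'col', (L+Rr)/2@x, B@y+30)
print('tcp',np.array([618.3,44.5])@x,np.array([618.3,44.5])@y)
# held dish check: bottom z=213.4-4.5, top +15
for Z in (209,224):
    L,Rr=[onz('wrist',*f(q),Z,c)[:2] for q in[(48,400),(405,400)]];print(Z,np.linalg.norm(L-Rr),(L+Rr)/2@x)
print('fixed bar top inner', [ (onz('wrist',*f((190,v)),125,c)[:2]@y) for v in (127,155,178,188)])
```

```text
[371.87354103   0.         323.17671413] -0.08026030940416655
116 dia 58.61392072780646 ctr [613.35175183  18.13737149] fromB [613.48014462  14.52569896] col 607.7393562317544 -86.26116454608751
113 dia 59.335448431478824 ctr [613.44545406  16.87594975] fromB [613.63599173  12.8556932 ] col 607.6248734619405 -87.93334914995702
104 dia 61.500031542495705 ctr [613.72656074  13.09168453] fromB [614.10353306   7.84567592] col 607.2814251524984 -92.94990296156547
101 dia 62.22155924616807 ctr [613.82026297  11.83026279] fromB [614.25938017   6.17567016] col 607.1669423826844 -94.62208756543495
tcp 616.9418 -57.5242
209 59.621580897803945 617.1624251517021
224 53.68741499586039 617.1501865723593
fixed bar top inner [np.float64(-27.79413931716951), np.float64(-34.59431303047502), np.float64(-40.26374356699353), np.float64(-42.753050910759406)]
```

Call:
servo_tool:
  steps:
    - [[-0.0145, -0.005, 0, 0, 0, 0, 0], [-0.014, -0.0045, 0, 0, 0, 0, 0], [0, 0, 0.025, 0, 0, 0, 0], [0, 0, 0.025, 0, 0, 0, 0], [0, 0, 0.02, 0, 0, 0, 0], [0, 0, 0.012, 0, 0, 0, 0], [0, 0, 0.004, 0, 0, 0, 0], [0, 0, 0, 0, 0, 0, 0], [0, 0, 0, 0, 0, 0, 0], [0, 0, 0, 0, 0, 0, 0]]

```text
t: 5.8
eef_pos: [614.9, 16.8, 128.7]
ee_rot: [[-0.166, 0.986, 0.002], [0.986, 0.166, 0.0], [-0.0, 0.002, -1.0]]
ft_force: [-0.0, 0.6, -0.1]
grip_width: 58.7
finger_force: 30.0
```

Call:
servo_tool:
  steps:
    - [[-0.002, -0.0015, 0.003, 0, 0, 0, 0], [0, 0, 0.003, 0, 0, 0, 0], [0, 0, 0.001, 0, 0, 0, 0], [0, 0, 0, 0, 0, 0, 0], [0, 0, 0, 0, 0, 0, 0]]

```text
t: 6.3
eef_pos: [613.1, 14.7, 120.7]
ee_rot: [[-0.166, 0.986, 0.0], [0.986, 0.166, 0.0], [0.0, 0.0, -1.0]]
ft_force: [0.0, -0.1, -0.5]
grip_width: 58.3
finger_force: 30.0
```

Call:
servo_tool:
  steps:
    - [[0, 0, 0.0006, 0, 0, 0, 0], [0, 0, 0, 0, 0, 0, 0], [0, 0, 0, 0, 0, 0, 0]]

```text
t: 6.6
eef_pos: [613.1, 14.6, 120.6]
ee_rot: [[-0.166, 0.986, 0.0], [0.986, 0.166, -0.0], [-0.0, 0.0, -1.0]]
ft_force: [-2.3, -0.4, 5.2]
grip_width: 58.5
finger_force: 30.0
```

Contact. Release and rise.

Call:
servo_tool:
  steps:
    - [[0, 0, 0, 0, 0, 0, 0.85], [0, 0, 0, 0, 0, 0, 0.85], [0, 0, 0, 0, 0, 0, 0.85], [0, 0, -0.005, 0, 0, 0, 0.85], [0, 0, -0.02, 0, 0, 0, 0.85], [0, 0, -0.035, 0, 0, 0, 0.85], [0, 0, -0.035, 0, 0, 0, 0.85], [0, 0, -0.025, 0, 0, 0, 0.85], [-0.03, 0, 0, 0, 0, 0, 0.85], [-0.03, 0, 0, 0, 0, 0, 0.85], [-0.03, 0, 0, 0, 0, 0, 0.85], [0, 0, 0, 0, 0, 0, 0.85]]

```text
t: 7.8
eef_pos: [628.2, -80.9, 239.8]
ee_rot: [[-0.158, 0.988, 0.0], [0.988, 0.158, -0.005], [-0.004, -0.001, -1.0]]
ft_force: [1.2, -0.1, -0.4]
grip_width: 75.1
finger_force: 0.0
```

Run:
```python
from h import *
s=robot.observe();print(s['t'],s['q'],s['eef_pos'],s['ee_rot'].round(3),s['grip_width'])
c=cam('wrist');im=snap('wrist','w3.png');print(proj('wrist',[[613.3,14.6,131],[613.3,14.6,101]],c))
np.savez('w3.npz',K=c[0],k=c[1],R=c[2],t=c[3])
t=snap('top','t3.png')
a=cv2.resize(t[165:285,205:325,::-1],None,fx=4,fy=4,interpolation=cv2.INTER_CUBIC)
b=im[:,:,::-1][60:380,160:480]; b=cv2.resize(b,(480,480))
cv2.imwrite('pics/c3.png',cv2.resize(np.hstack([a,b]),(800,400)))
```

```text
7.8 [ 19.08962322  42.22264951 -30.09732915  87.50358103  24.06409315
  56.80723267  -8.82081504] [628.18567181 -80.89288221 239.84335958] [[-0.158  0.988  0.   ]
 [ 0.988  0.158 -0.005]
 [-0.004 -0.001 -1.   ]] 75.07742029637228
[[323.53730563  93.3407254 ]
 [323.48835172  96.60398459]]
```

View pics/w3.png

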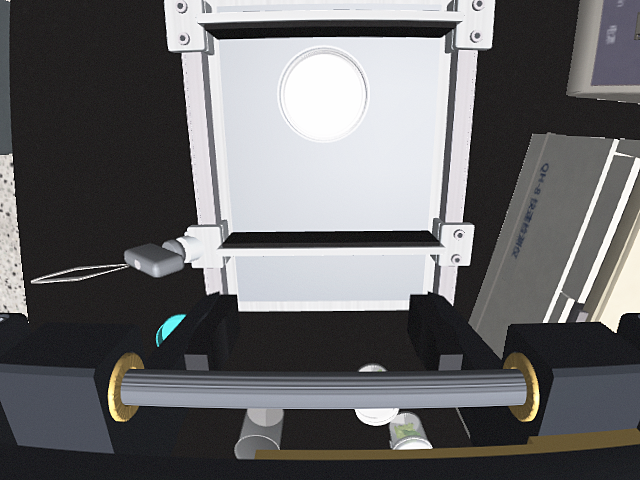

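The new dish sits concentric on the pile at (323,94), and the knob grip is at about (154,260). Next I'll zoom on the knob in both views.

Run:
```python
import cv2,numpy as np
a=cv2.imread('pics/w3.png')[220:300,110:210]
b=cv2.imread('pics/t3.png')[225:275,265:315]
r=lambda x,s:cv2.resize(x,s,interpolation=cv2.INTER_CUBIC)
cv2.imwrite('pics/c4.png',np.hstack([r(a,(500,400)),r(b,(300,300))[[*range(300)]+[299]*100]]))
```

```text
(no output)
```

View pics/c4.png

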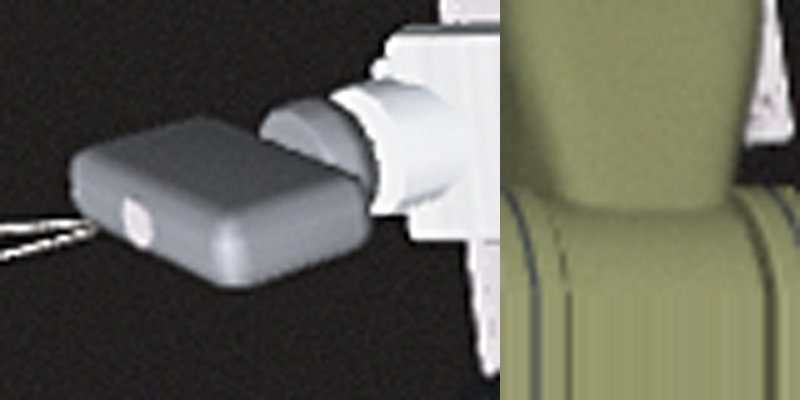

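The crop shows the grip as a box. The end face with the white dot (137,222) has corners (75,155), (230,215), (235,287) and (75,215), and the back corners are (200,120), (365,185) and (365,245). I'll fit its pose.

```bash
cat > k.py <<'E'
from h import *
from scipy.optimize import least_squares
z=np.load('w3.npz');c=(z['K'],float(z['k']),z['R'],z['t'])
# yaw from bar edges / rails
A=onz('wrist',222,235,125,c);B=onz('wrist',440,235,125,c);print('baryaw',np.degrees(np.arctan2(B[1]-A[1],B[0]-A[0])))
A=onz('wrist',203,13,125,c);B=onz('wrist',465,13,125,c);print('fixyaw',np.degrees(np.arctan2(B[1]-A[1],B[0]-A[0])))
obs=np.array([(75,155),(230,215),(235,287),(75,215),(200,120),(365,185),(365,245)],float)/5+[110,220]-.4
loc=np.array([(-22,6,11),(22,6,11),(22,-6,11),(-22,-6,11),(-22,6,-14),(22,6,-14),(22,-6,-14)],float)*[.97,.97,1]
a35=np.radians(35)
def axes(phi,yaw):
    Z=np.array([-np.sin(a35),0,np.cos(a35)]);X0=np.array([np.cos(a35),0,np.sin(a35)]);Y0=np.array([0,1.,0])
    X=np.cos(phi)*X0+np.sin(phi)*Y0;Y=np.cross(Z,X)
    cy,sy=np.cos(yaw),np.sin(yaw)
    return np.array([[cy,-sy,0],[sy,cy,0],[0,0,1]])@np.c_[X,Y,Z]
if __name__=='__main__':
  for yd in(9,9.5):
    yaw=np.radians(yd)
    for p0 in(0,-.5,.5):
      r=least_squares(lambda v:(proj('wrist',loc@axes(v[3],yaw).T+v[:3],c)-obs).ravel(),[511,-113,130,p0])
      print(yd,r.x.round(2),np.degrees(r.x[3]).round(1),np.sqrt(2*r.cost/14).round(2)); 
  print(r.fun.reshape(-1,2).round(1)); print(axes(r.x[3],yaw).round(3))
  R=axes(0,yaw).T; print('shaker',  (np.array([[np.cos(yaw),np.sin(yaw)],[-np.sin(yaw),np.cos(yaw)]])@(r.x[:2]-[627.,-34.9])))
  for q in[(300,235),(300,232),(300,248),(300,256)]: print(q,(np.array([[np.cos(yaw),np.sin(yaw)],[-np.sin(yaw),np.cos(yaw)]])@(onz('wrist',*q,125,c)[:2]-[627.,-34.9])))
E
python3 k.py
```

```text
baryaw 9.053883683708529
fixyaw 9.239557500874529
9 [ 4.9578e+02 -1.2826e+02  1.0945e+02 -6.0000e-02] -3.3 1.36
9 [ 4.9578e+02 -1.2826e+02  1.0945e+02 -6.0000e-02] -3.3 1.36
9 [ 4.9578e+02 -1.2826e+02  1.0945e+02 -6.0000e-02] -3.3 1.36
9.5 [ 4.9567e+02 -1.2836e+02  1.0921e+02 -7.0000e-02] -3.8 1.38
9.5 [ 4.9567e+02 -1.2836e+02  1.0921e+02 -7.0000e-02] -3.8 1.38
9.5 [ 4.9567e+02 -1.2836e+02  1.0921e+02 -7.0000e-02] -3.8 1.38
[[-0.1 -0.4]
 [-2.1  1.6]
 [-1.4  1.2]
 [ 1.9  0.7]
 [ 2.6 -1.2]
 [-0.8 -1.8]
 [ 0.5 -0.4]]
[[ 0.817 -0.111 -0.566]
 [ 0.069  0.993 -0.095]
 [ 0.572  0.038  0.819]]
shaker [-144.94972308  -70.49840778]
(300, 235) [-23.30993974 -46.01372576]
(300, 232) [-23.24873422 -43.72618351]
(300, 248) [-23.58091553 -56.06375771]
(300, 256) [-23.75246325 -62.36350912]
```

Run:
```python
from k import *
ct=cam('top'); yaw=np.radians(9.2)
full=np.array([(x,y,q) for x in(-22,22) for y in(-6,6) for q in(-14,11)],float)
def f(v):
    M=axes(v[3],yaw); s=np.array([v[4],v[4],v[4]])
    ctr=M@np.array([0,0,-1.5])
    w=(proj('wrist',((loc-[0,0,-1.5])*s+[0,0,-1.5])@M.T+v[:3],c)-obs).ravel()
    t=proj('top',((full-[0,0,-1.5])*(v[4]+1)/2+[0,0,-1.5])@M.T+v[:3],ct)*1.0
    um=(t[:,0].min()+t[:,0].max())/2-(330.5/4+205-.4); vm=t[:,1].max()-(392/4+165-.4)
    return np.r_[w/1.5,um/.4,vm/.5]
for p in(0,):
    r=least_squares(f,[505,-115,130,0,.9]);print(r.x.round(2),np.degrees(r.x[3]),r.fun.round(1))
    v=r.x;t=proj('top',full@axes(v[3],yaw).T+v[:3],ct);print((t-[205-.4,165-.4])*4)
    Rm=np.array([[np.cos(yaw),np.sin(yaw)],[-np.sin(yaw),np.cos(yaw)]]);print('shaker',Rm@(v[:2]-[627,-34.9]))
```

```text
baryaw 9.053883683708529
fixyaw 9.239557500874529
[ 5.0988e+02 -1.1354e+02  1.4234e+02 -6.0000e-02  8.8000e-01] -3.5084500173190207 [-0.1 -0.3 -1.5  0.9 -1.   0.8  1.2  0.5  1.7 -0.8 -0.5 -1.2  0.3 -0.3
  0.3 -0.3]
[[341.49996578 375.81723606]
 [343.10274404 392.33423074]
 [323.2889886  377.16298652]
 [324.63708368 393.70557349]
 [337.38144499 314.9151731 ]
 [338.94215877 330.75618022]
 [318.96541705 316.25124711]
 [320.26535093 332.11773894]]
shaker [-128.18455948  -58.90215334]
```

Call:
servo_tool:
  steps:
    - [[-0.003, -0.038, 0.009, 0, 0, 0, 0.5], [-0.003, -0.038, 0.009, 0, 0, 0, 0.5], [-0.003, -0.038, 0.009, 0, 0, 0, 0.5], [-0.003, -0.038, 0.008, 0, 0, 0, 0.5], [0, 0, 0, 0, 0, -8.2, 0.5], [0, 0, 0, 0, 0, -8.2, 0.5], [0, 0, 0, 0, 0, -8.2, 0.5], [0, 0, 0, 0, 0, -8.2, 0.5], [0, 0, 0, 0, 0, -8.2, 0.5], [0, 0, 0, 0, 0, -8.2, 0.5], [0, 0, 0, 0, 0, -8.2, 0.5], [0, 0, 0, 0, 0, -8.2, 0.5], [0, 0, 0, 0, 0, -8.2, 0.5], [0, 0, 0, 0, 0, -8.2, 0.5], [0, 0, 0, 0, 0, -8.2, 0.5], [0, 0, 0, 0, -7, 0, 0.5], [0, 0, 0, 0, -7, 0, 0.5], [0, 0, 0, 0, -7, 0, 0.5], [0, 0, 0, 0, -7, 0, 0.5], [0, 0, 0, 0, -7, 0, 0.5]]

```text
t: 9.9
eef_pos: [485.1, -124.4, 202.5]
ee_rot: [[-0.905, -0.154, 0.397], [-0.159, 0.987, 0.021], [-0.395, -0.044, -0.918]]
ft_force: [-0.5, -0.9, -0.2]
grip_width: 44.3
finger_force: 0.0
```

Run:
```python
from h import *
s=robot.observe();print(s['t'],s['q'].round(1),s['eef_pos'],s['ee_rot'].round(3),s['grip_width'])
c=cam('wrist');im=snap('wrist','w5.png')
np.savez('w5.npz',K=c[0],k=c[1],R=c[2],t=c[3])
from k import axes
P=np.array([509.9,-113.5,142.3]);M=axes(0,np.radians(9.2))
full=np.array([(x,y,q) for q in(11,-14) for x,y in((-22,-6),(22,-6),(22,6),(-22,6))],float)
b=proj('wrist',full@M.T+P,c);print(b.round(1))
im=im[:,:,::-1].copy()
for i in range(4):
    for p,q in((i,(i+1)%4),(i+4,(i+1)%4+4),(i,i+4)): cv2.line(im,tuple(b[p].astype(int)),tuple(b[q].astype(int)),(0,0,255),1)
cv2.imwrite('pics/w5o.png',im)
T=P-8*M[:,2]; print('delta tool',s['ee_rot'].T@(T-s['eef_pos']), 'want z',-M[:,2],'want y',M[:,1])
```

```text
9.9 [ 43.9  36.1 -48.2 132.7  99.6  22.3  11.3] [ 485.07190313 -124.3534299   202.52305286] [[-0.905 -0.154  0.397]
 [-0.159  0.987  0.021]
 [-0.395 -0.044 -0.918]] 44.323533451507416
baryaw 9.053883683708529
fixyaw 9.239557500874529
[[332.7 225.8]
 [330.9 300.9]
 [351.4 301.6]
 [353.7 226.3]
 [333.3 223.6]
 [331.6 291.1]
 [350.1 291.7]
 [352.1 224.1]]
delta tool [-2.06229342  9.86294833 73.16879676] want z [ 0.5661981   0.09170408 -0.81915204] want y [-0.15988119  0.98713627  0.        ]
```

View pics/w5o.png

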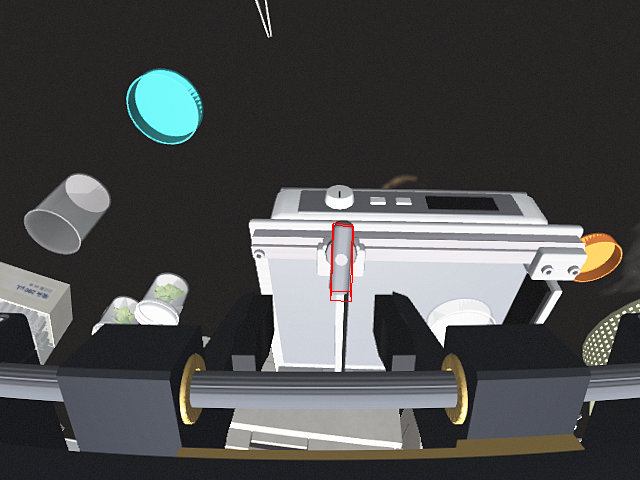

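The box overlay lies on the grip at (342,260), so the pose is good to about 2 mm. Tilt isn't complete, so I'll work out the residual turn.

```bash
cat > res.py <<'E'
from k import *
from scipy.spatial.transform import Rotation as Ro
def res(T,phi=0,y0=9.2):
    s=robot.observe();M=axes(phi,np.radians(y0)); D=np.c_[-M[:,0],M[:,1],-M[:,2]]
    R=s['ee_rot'];print('t',s['t'],'rot',Ro.from_matrix(R.T@D).as_rotvec(degrees=True).round(2),'after-turn shift mm',(D.T@(T-s['eef_pos'])).round(1),'q',s['q'].round(1))
E
python3 - <<'E'
from res import *
M=axes(0,np.radians(9.2));res(np.array([509,-113.6,141.5])-8*M[:,2])
E
```

```text
baryaw 9.053883683708529
fixyaw 9.239557500874529
t 9.95 rot [ -2.37 -11.79   0.97] after-turn shift mm [12.   7.2 72.6] q [ 44.1  36.3 -48.3 132.9 100.2  22.4  10.8]
```

Call:
servo_tool:
  steps:
    - [[0, 0, 0, -1.2, -5.9, 0.5, 0.5], [0, 0, 0, -1.2, -5.9, 0.5, 0.5], [0.006, 0.0036, 0.01, 0, 0, 0, 0.5], [0.006, 0.0036, 0.02, 0, 0, 0, 0.5], [0, 0, 0, 0, 0, 0, 0.5], [0, 0, 0, 0, 0, 0, 0.5]]

```text
t: 10.55
eef_pos: [487.7, -119.1, 167.3]
ee_rot: [[-0.837, -0.158, 0.525], [-0.14, 0.987, 0.074], [-0.53, -0.012, -0.848]]
ft_force: [-0.3, -0.2, -0.2]
grip_width: 43.9
finger_force: 0.0
```

Run:
```python
from res import *
M=axes(0,np.radians(9.2));res(np.array([509,-113.6,141.5])-8*M[:,2])
```

```text
baryaw 9.053883683708529
fixyaw 9.239557500874529
t 10.55 rot [-0.63 -3.01  0.26] after-turn shift mm [-3.2  2.  41.7] q [ 52.   49.4 -61.8 140.7 127.7  39.5 -11.8]
```

Call:
servo_tool:
  steps:
    - [[-0.0016, 0.001, 0.014, -0.3, -1.5, 0.1, 0.5], [-0.0016, 0.001, 0.014, -0.3, -1.5, 0.1, 0.5], [0, 0, 0.01, 0, 0, 0, 0.5], [0, 0, 0, 0, 0, 0, 0.5], [0, 0, 0, 0, 0, 0, 0.5]]

```text
t: 11.05
eef_pos: [510.8, -114.6, 137.8]
ee_rot: [[-0.808, -0.159, 0.567], [-0.132, 0.987, 0.089], [-0.574, -0.003, -0.819]]
ft_force: [0.0, 0.1, -0.1]
grip_width: 44.1
finger_force: 0.0
```

Run:
```python
from res import *
M=axes(0,np.radians(9.2));res(np.array([509,-113.6,141.5])-8*M[:,2])
```

```text
baryaw 9.053883683708529
fixyaw 9.239557500874529
t 11.05 rot [-0.16  0.04  0.05] after-turn shift mm [-0.8  1.3  4. ] q [ 51.1  57.  -62.7 140.7 134.4  46.8 -14.3]
```

Call:
servo_tool:
  steps:
    - [[-0.0005, 0.001, 0.003, 0, 0, 0, 0.5], [0, 0, 0, 0, 0, 0, 0.5], [0, 0, 0, 0, 0, 0, 0], [0, 0, 0, 0, 0, 0, 0], [0, 0, 0, 0, 0, 0, 0], [0, 0, 0, 0, 0, 0, 0]]

```text
t: 11.65
eef_pos: [512.4, -113.3, 135.0]
ee_rot: [[-0.808, -0.159, 0.567], [-0.131, 0.987, 0.09], [-0.574, -0.002, -0.819]]
ft_force: [0.0, 0.8, 0.5]
grip_width: 14.2
finger_force: 0.7
```

Call:
servo_tool:
  steps:
    - [[0, 0, 0, 0, 0, 0, 0], [0, 0.005, 0, 0, 0, 0, 0], [0, 0.012, 0, 0, 0, 0, 0], [0, 0.015, 0, 0, 0, 0, 0], [0, 0.015, 0, 0, 0, 0, 0], [0, 0.01, 0, 0, 0, 0, 0], [0, 0.003, 0, 0, 0, 0, 0], [0, 0, 0, 0, 0, 0, 0]]

```text
t: 12.45
eef_pos: [502.3, -52.9, 134.9]
ee_rot: [[-0.808, -0.161, 0.566], [-0.133, 0.987, 0.092], [-0.574, -0.001, -0.819]]
ft_force: [-4.2, 1.7, 4.3]
grip_width: 11.5
finger_force: 29.7
```

Run:
```python
from res import *
M=axes(0,np.radians(9.2));res(np.array([512.4,-113.3,135.0]))
c=cam('wrist');im=snap('wrist','w6.png')
np.savez('w6.npz',K=c[0],k=c[1],R=c[2],t=c[3])
```

```text
baryaw 9.053883683708529
fixyaw 9.239557500874529
t 12.45 rot [0.02 0.02 0.1 ] after-turn shift mm [ -0.3 -61.2   0.1] q [ 41.5  58.9 -65.8 145.6 132.3  58.1 -23.2]
```

View pics/w6.png

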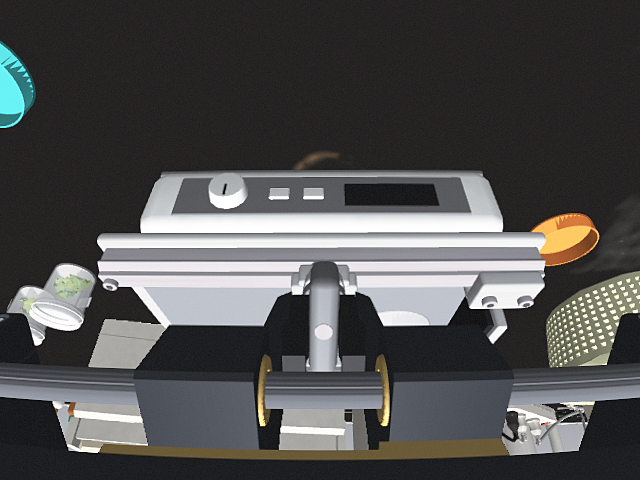

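The bar slid 61 mm along with the grip, which is held at (323,310). Joint 4 is at 145.6°, close to its 146.7° limit, so I'll ease the tilt by 5° before going on.

Call:
servo_tool:
  steps:
    - [[0, 0, 0, 0, 2, 0, 0], [0, 0, 0, 0, 2, 0, 0], [0, 0, 0, 0, 2, 0, 0], [0, 0, 0, 0, 0, 0, 0], [0, 0, 0, 0, 0, 0, 0]]

```text
t: 13.0
eef_pos: [502.2, -54.6, 134.5]
ee_rot: [[-0.863, -0.158, 0.479], [-0.139, 0.987, 0.075], [-0.485, -0.002, -0.875]]
ft_force: [-5.9, -0.0, 2.7]
grip_width: 11.8
finger_force: 30.0
```

Run:
```python
from res import *
M=axes(0,np.radians(9.2));res(np.array([512.4,-113.3,135.0]))
```

```text
baryaw 9.053883683708529
fixyaw 9.239557500874529
t 13.0 rot [-0.15 -6.   -0.01] after-turn shift mm [ -0.8 -59.5   0. ] q [ 40.4  54.2 -62.5 140.4 123.1  48.1 -16.8]
```

Call:
servo_tool:
  steps:
    - [[0, 0.004, 0, 0, 0, 0, 0], [0, 0.004, 0, 0, 0, 0, 0], [0, 0.004, 0, 0, 0, 0, 0], [0, 0.003, 0, 0, 0, 0, 0], [0, 0.003, 0, 0, 0, 0, 0], [0, 0.002, 0, 0, 0, 0, 0], [0, 0.002, 0, 0, 0, 0, 0], [0, 0, 0, 0, 0, 0, 0]]

```text
t: 13.8
eef_pos: [498.6, -33.4, 134.5]
ee_rot: [[-0.863, -0.158, 0.479], [-0.139, 0.987, 0.074], [-0.485, -0.003, -0.875]]
ft_force: [-6.6, -3.0, 6.2]
grip_width: 11.6
finger_force: 30.0
```

Call:
servo_tool:
  steps:
    - [[0, 0.002, 0, 0, 0, 0, 0], [0, 0.0015, 0, 0, 0, 0, 0], [0, 0.0015, 0, 0, 0, 0, 0], [0, 0.001, 0, 0, 0, 0, 0], [0, 0, 0, 0, 0, 0, 0]]

```text
t: 14.3
eef_pos: [497.7, -27.6, 134.5]
ee_rot: [[-0.863, -0.158, 0.479], [-0.139, 0.988, 0.074], [-0.485, -0.003, -0.875]]
ft_force: [-6.3, -3.3, 6.1]
grip_width: 11.4
finger_force: 30.0
```

Call:
servo_tool:
  steps:
    - [[0, 0.001, 0, 0, 0, 0, 0], [0, 0.001, 0, 0, 0, 0, 0], [0, 0, 0, 0, 0, 0, 0]]

```text
t: 14.6
eef_pos: [497.6, -27.1, 134.5]
ee_rot: [[-0.863, -0.155, 0.48], [-0.138, 0.988, 0.07], [-0.485, -0.006, -0.874]]
ft_force: [-7.4, -5.3, 7.0]
grip_width: 11.6
finger_force: 30.0
```

Call:
servo_tool:
  steps:
    - [[0, 0.001, 0, 0, 0, 0, 0], [0, 0.001, 0, 0, 0, 0, 0], [0, 0, 0, 0, 0, 0, 0], [0, 0, 0, 0, 0, 0, 0]]

```text
t: 15.0
eef_pos: [497.5, -26.9, 134.4]
ee_rot: [[-0.864, -0.152, 0.481], [-0.137, 0.988, 0.066], [-0.485, -0.009, -0.874]]
ft_force: [-7.1, -8.3, 9.5]
grip_width: 11.7
finger_force: 30.0
```

Run:
```python
from res import *
M=axes(0,np.radians(9.2));res(np.array([512.4,-113.3,135.0]))
c=cam('wrist');im=snap('wrist','w7.png');sc=snap('scene','s7.png')
a=im[190:390,80:560,::-1];b=sc[140:320,140:460,::-1]
r=lambda x,s:cv2.resize(x,s,interpolation=cv2.INTER_CUBIC)
cv2.imwrite('pics/c7.png',np.vstack([r(a,(720,300)),np.hstack([r(b,(533,300)),np.zeros((300,187,3),np.uint8)])]))
```

```text
baryaw 9.053883683708529
fixyaw 9.239557500874529
t 15.0 rot [-0.65 -5.98 -0.12] after-turn shift mm [ -1.  -87.7   0. ] q [ 35.7  54.7 -63.9 142.2 122.   52.9 -21.7]
```

View pics/c7.png

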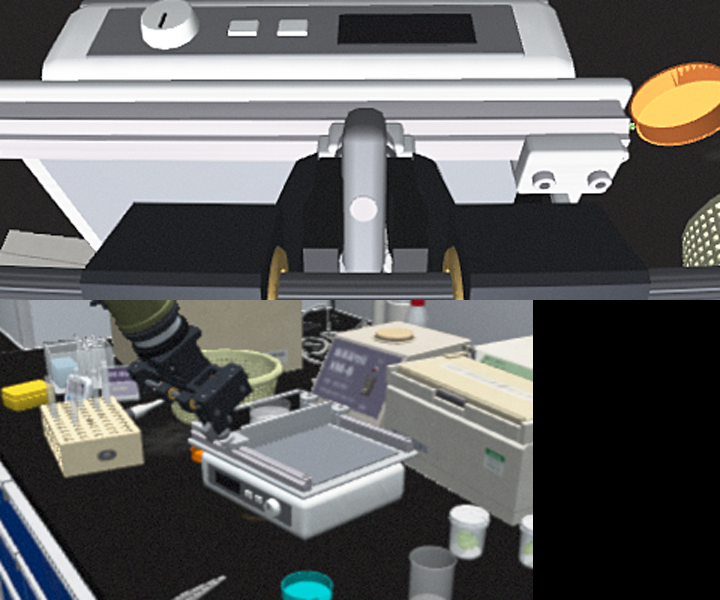

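The bar has stalled after 87.7 mm of travel, as predicted for snug, and the pile is held between the bars in the scene view. Now I turn the knob clockwise (+ about tool z).

Call:
servo_tool:
  steps:
    - [[0, 0, 0, 0, 0, 5, 0], [0, 0, 0, 0, 0, 5, 0], [0, 0, 0, 0, 0, 5, 0], [0, 0, 0, 0, 0, 5, 0], [0, 0, 0, 0, 0, 0, 0]]

```text
t: 15.6
eef_pos: [497.6, -27.0, 134.3]
ee_rot: [[-0.863, 0.154, 0.481], [0.211, 0.975, 0.066], [-0.459, 0.159, -0.874]]
ft_force: [-7.1, -10.7, 10.0]
grip_width: 12.1
finger_force: 30.0
```

Run:
```python
from res import *
res(np.array([512.4,-113.3,135.0]));print(robot.observe()['wrist_torque'])
```

```text
baryaw 9.053883683708529
fixyaw 9.239557500874529
t 15.6 rot [ -1.7   -5.8  -20.19] after-turn shift mm [ -1.1 -87.6  -0. ] q [ 37.5  57.2 -68.8 142.1 118.8  56.6 -38.4]
[-1.46608991  0.40827399 -0.68652471]
```

Call:
servo_tool:
  steps:
    - [[0, 0, 0, 0, 0, 6, 0], [0, 0, 0, 0, 0, 6, 0], [0, 0, 0, 0, 0, 6, 0], [0, 0, 0, 0, 0, 6, 0], [0, 0, 0, 0, 0, 0, 0]]

```text
t: 16.1
eef_pos: [497.6, -27.4, 134.1]
ee_rot: [[-0.726, 0.493, 0.481], [0.59, 0.805, 0.065], [-0.355, 0.331, -0.875]]
ft_force: [-5.9, -10.9, 7.7]
grip_width: 12.0
finger_force: 30.5
```

Run:
```python
from res import *
res(np.array([512.4,-113.3,135.0]));print(robot.observe()['wrist_torque'])
```

```text
baryaw 9.053883683708529
fixyaw 9.239557500874529
t 16.1 rot [ -2.99  -5.42 -44.21] after-turn shift mm [ -1.2 -87.1  -0.2] q [ 39.3  60.2 -74.1 142.  115.5  61.2 -59. ]
[-1.66209682  0.37648321 -0.79328892]
```

Call:
servo_tool:
  steps:
    - [[0.0007, 0.0007, 0, 0, 0, 6, 0], [0, 0, 0, 0, 0, 6, 0], [0, 0, 0, 0, 0, 6, 0], [0, 0, 0, 0, 0, 6, 0], [0, 0, 0, 0, 0, 0, 0]]

```text
t: 16.6
eef_pos: [497.4, -27.7, 133.8]
ee_rot: [[-0.461, 0.746, 0.48], [0.867, 0.495, 0.062], [-0.191, 0.445, -0.875]]
ft_force: [-6.2, -14.4, 7.5]
grip_width: 12.5
finger_force: 30.6
```

Run:
```python
from res import *
res(np.array([512.4,-113.3,135.0]));print(robot.observe()['wrist_torque'])
```

```text
baryaw 9.053883683708529
fixyaw 9.239557500874529
t 16.6 rot [ -4.38  -4.78 -68.2 ] after-turn shift mm [ -1.5 -86.9  -0.3] q [ 40.3  62.9 -78.6 142.  112.9  65.5 -80.5]
[-2.1259412   0.36319269 -1.00342898]
```

Call:
servo_tool:
  steps:
    - [[0, 0, 0, 0, 0, 4, 0], [0, 0, 0, 0, 0, 4, 0], [0, 0, 0, 0, 0, 0, 0], [0, 0, 0, 0, 0, 0, 0]]

```text
t: 17.0
eef_pos: [497.3, -27.7, 133.8]
ee_rot: [[-0.354, 0.802, 0.48], [0.926, 0.372, 0.062], [-0.129, 0.467, -0.875]]
ft_force: [-6.6, -13.5, 6.9]
grip_width: 12.7
finger_force: 30.5
```

Run:
```python
from res import *
res(np.array([512.4,-113.3,135.0]));print(robot.observe()['wrist_torque'])
```

```text
baryaw 9.053883683708529
fixyaw 9.239557500874529
t 17.0 rot [ -4.78  -4.55 -76.05] after-turn shift mm [ -1.7 -86.9  -0.3] q [ 40.6  63.5 -79.6 142.  112.4  66.4 -87.8]
[-2.14085448  0.4449426  -0.97634258]
```

Call:
servo_tool:
  steps:
    - [[0, 0, 0, 0, 0, 0, 0.4], [0, 0, 0, 0, 0, 0, 0.4], [0, 0, 0, 0, 0, 0, 0.4], [0, 0, -0.012, 0, 0, 0, 0.4], [0, 0, -0.014, 0, 0, 0, 0.4], [0, 0, -0.014, 0, 0, 0, 0.4], [0, 0, 0, 0, 0, 0, 0.4]]

```text
t: 17.7
eef_pos: [479.1, -24.4, 171.2]
ee_rot: [[-0.363, 0.797, 0.482], [0.924, 0.375, 0.075], [-0.121, 0.473, -0.873]]
ft_force: [1.1, 0.1, 0.7]
grip_width: 35.2
finger_force: 0.0
```

Run:
```python
from res import *
res(np.array([512.4,-113.3,135.0]))
c=cam('wrist');im=snap('wrist','w8.png');snap('top','t8.png')
np.savez('w8.npz',K=c[0],k=c[1],R=c[2],t=c[3])
```

```text
baryaw 9.053883683708529
fixyaw 9.239557500874529
t 17.7 rot [ -3.96  -4.81 -75.87] after-turn shift mm [  5.5 -93.1  40.3] q [ 42.3  56.8 -81.3 143.5 108.6  61.2 -88.4]
```

View pics/w8.png

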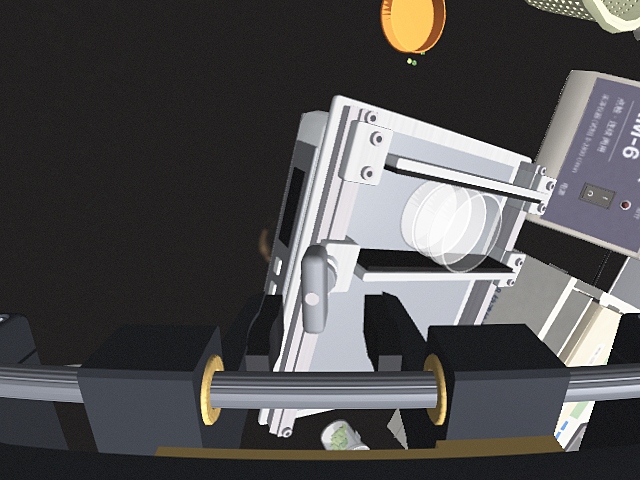

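The wrist view shows the grip at (315,290) aligned with the turned gripper, so it's about 75° clockwise. The pile stands upright between both bars at (450,225). Handing in.

Run:
```python
from workcell import order
print(order.close_job())
```

```text
the job is handed in; nothing more can be done
None
```

I handed the job in at about 18 s, but no verdict came back: dish_last is on the pile, the clamp bar is snug after about 87 mm of travel, and the knob is turned about 76° (1.3 rad); I viewed 12 pictures, two over the limit of 10.

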